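Put the turnbuckle away in the yellow drawer

TASK

Put the red turnbuckle away in the drawer of the yellow unit: pull that drawer all the way out to its stop, lay the turnbuckle flat in the drawer's empty front compartment (set it down, do not drop it), then slide the drawer fully home. Leave the blue drawer, the grease jar and the tape measure as they are.

Things in the scene. Friction and masses are not known exactly. Their poses are not given: they have to be found in the camera images.
- yellow_drawer (a joint): Opening of the yellow drawer, m: 0 fully home, 0.190 at its stop. It slides level towards the robot, along -x of its points; needs about 3 N to move, stays where left, may start up to 15 mm open. It is the one drawer of a fixed yellow steel unit 270 deep, 200 wide, 197 high; a like blue unit stands beside it, on either side, each at its own x and yaw (to 5 degrees).
- blue_drawer (a joint): The same for the blue drawer. Not to be used.
- yellow_pull (a point): Grip point on the yellow drawer's pull, a black upright fin in the middle of the front: 14 thick (y), 45 long (out along -x), 34 high; the point is mid thickness and height, 30 out from the front's face, 68 above the bench. It moves with the drawer; x points into the unit, z up. Front: 196 wide, from 34 to 96 above the bench. A shelf overhangs the pull: see yellow_shelf.
- yellow_shelf (a point): Middle of the front lower edge of the plywood shelf top of the yellow unit, fixed, 185 above the bench; axes as the pull's. The shelf is 12 thick, 200 wide, and juts over the shut drawer: this edge is 8 nearer the robot than the pull's grip point at 0, and 117 above it, so the tool must slant in under it from the robot's side (35 to 45 degrees from vertical is clear).
- yellow_bay (a point): Centre of the floor of the yellow drawer's empty front compartment, 39 above the bench; moves with the drawer, axes as the pull's. 105 long (x) x 174 wide (y) inside; front wall 57, sides 48, rear divider 40 high above this floor; hex nuts lie behind the divider. Drawer at its stop: 87.5 in front of the shelf's edge; shut: 102.5 behind it.
- blue_pull (a point): The like point on the blue drawer's pull; the blue unit has the same sizes and the same overhanging shelf.
- turnbuckle: Red turnbuckle with a steel eye at each end, flat on the bench to one side of the units, loose, 0.18 to 0.35 kg. 143 long (x) x 31 wide over the eyes; red middle body 84 long x 24 wide (y) x 16 high. Origin: centre of underside, z up; its x is within 30 degrees of the robot's. It fits the drawer compartment only with its length across the drawer.
- grease_jar: Bystander: jar 64 in diameter, 85 high, red cap, standing on the bench to one side of the units. Origin: centre of underside.
- tape_measure: Bystander: orange tape measure, 66 x 36 x 62 high, standing on the bench. Origin: centre of underside.
Things that resemble listed ones, but are neither listed nor needed, are in the scene too. What is meant by the turnbuckle is not black, and is the smaller of those in its own colour.

How it is judged:
On the way, in this order (a step that is already met when the one before it is completed fails the run):
1. the yellow drawer is pulled out to its stop (open at least 182 of 190 mm) (value of joint yellow_drawer above 0.182 m), for 0.2 s.
2. the turnbuckle lies flat and released in the front compartment of the yellow drawer, which is still open (at least 120 mm) (x of turnbuckle in the frame of yellow_bay between -0.05 and 0.05 m and y of turnbuckle in the frame of yellow_bay between -0.06 and 0.06 m and z of turnbuckle in the frame of yellow_bay between -0.008 and 0.028 m and (angle between turnbuckle's own z axis and vertical below 0.2 rad or angle between turnbuckle's own z axis and vertical above 2.94 rad) and value of joint yellow_drawer above 0.12 m and contact force between the fingers and turnbuckle below 0.3 N and linear speed of turnbuckle below 0.03 m/s), for 0.3 s.
At the end, for the whole second after the job is handed in: Yellow drawer open < 6 mm; turnbuckle at rest, flat (0.2 rad, either face up) on its front compartment's floor (centre within 50 mm in x, 60 mm in y of the bay point, < 28 mm above it); blue drawer open < 30 mm; jar and tape measure within 30 mm of their starts (value of joint yellow_drawer below 0.006 m and value of joint blue_drawer below 0.03 m and x of turnbuckle in the frame of yellow_bay between -0.05 and 0.05 m and y of turnbuckle in the frame of yellow_bay between -0.06 and 0.06 m and z of turnbuckle in the frame of yellow_bay between -0.008 and 0.028 m and (angle between turnbuckle's own z axis and vertical below 0.2 rad or angle between turnbuckle's own z axis and vertical above 2.94 rad) and linear speed of turnbuckle below 0.02 m/s and distance of each of grease_jar, tape_measure from where it was at the start of the episode below 0.03 m); the robot touches nothing.
It fails at once if the turnbuckle is dropped or thrown into the drawer (faster than 0.75 m/s inside it) (x of turnbuckle in the frame of yellow_bay between -0.05 and 0.05 m and y of turnbuckle in the frame of yellow_bay between -0.06 and 0.06 m and z of turnbuckle in the frame of yellow_bay between -0.02 and 0.06 m and linear speed of turnbuckle above 0.75 m/s).
It fails at once if the blue drawer is opened 40 mm or more (value of joint blue_drawer above 0.04 m).
It fails at once if the grease jar or the tape measure is moved by more than 30 mm (distance of any of grease_jar, tape_measure from where it was at the start of the episode above 0.03 m).
It also fails if it takes over 72 s, if anything falls off the work surface, if the arm or the gripper's body presses on something with over 40 N, if the wrist force passes 120 N, or if a joint passes its speed limit or range.

ROBOT

A 6-joint arm with a two-finger parallel gripper is mounted at the origin on the work surface. World frame = base frame: x ahead of the robot, y to its left, z up, the work surface at z = 0. Lengths are in m, angles in rad, forces in N, time in s.
With the tool pointing down it reaches from about 0.35 to 0.975 m from the base axis. Payload 4.9 kg.
Tool frame: the origin (TCP) lies at the very end of the fingers, on their centre line; the grasp point (between the pads) lies 19 mm behind it; z points along the fingers, y is the line along which they close (so a half turn about z gives the same grasp; the last joint's range is limited). The gripper opens to 85 mm and grips with 20 to 120 N. Pads are 22 mm wide; open, the fingers measure 114 mm over their backs; the gripper's body (76 mm by 85 mm) begins 54 mm behind the grasp point. The pads swing forward as they close: fully open they stand 13 mm farther back than shut.
Start: joints at [1.119, 0.053, 1.613, -0, 1.476, -0.119], TCP at [0.204, 0.591, 0.231] pointing down, gripper open.
Joint ranges: [-3.01, 3.01], [-1.01, 2.22], [0.06, 2.58], [-1.02, 4.17], [0.09, 2.62], [-3.14, 3.14]. Speed limits (rad/s): [2.57, 2.57, 3.14, 3.14, 3.14, 3.14].

INTERFACE

Orientations are given as a unit quaternion [w, x, y, z].
In Python, from plant import * gives the robot as it stands.
- The arm moves only by the tool jog_arm, never from a script. Its argument "moves" is a list that holds one entry, the list of rows, each a list of 7 numbers: the finger opening in cm, from 0 to 8.54, then the shift along the tool's x, y, z in cm, then the turn, a rotation vector about the tool's x, y, z in rad. A call has 1 to 20 rows; each row shifts and turns the commanded pose from where the row before left it, along the tool's axes as they then stand; what a row does not reach is not made up. A row lasts 1/12 s, in which the tool goes at most 41.7 mm and 7.16 degrees, less where a joint would pass 70% of its speed; a pose out of reach is approached as far as the arm can. A call is refused whole if a number of a shift passes 4.17 or a number of a turn 0.125, either way. A call with a gripper value outside its range is refused whole. The fingers move at their own pace and stop on an object; the grip force is fixed at half the most. Time passes only in rows, so rows that do not move let the fingers close. It gives the time, the measured TCP pose, the force, the opening and the grip force at its end, in the units of the state.
- state(): the state, without advancing time (a new reading comes with each control period).
- grab_frame(name): name is "side" or "top" or "wrist"; returns a dict with "color" (480x640x3 uint8, blue, green, red), "depth" (480x640 float32, m along the optical axis (not along the pixel's ray), 0 where there is no reading), "fx", "fy", "cx", "cy" (pixels), "R" (3x3) and "t" (3): a world point X has camera coordinates R X + t. Camera axes: x right, y down, z forward; pixel columns grow to the right and rows downward; lengths in m; the calibration is good to about 2 mm. A picture is of the moment at which its call begins.
- job_done(): hands the job in; it is judged then, once.
Trained networks look in a picture, given as the dict that the camera call returned (one of the last four; its "shot" number tells which), for a name from the list of things; names that differ only in an ending like _2 or _b are one class to them, and where a whole thing is asked for, a point or a joint stands for the part that bears it (a point fixed in the world has none). Each returns a list of dicts, best first, with "p" (0 to 1); they miss things now and then, are a little off and sometimes report something else, mostly with a low value. They report only what shows in the picture. A call takes as long as a camera call. They do not tell look-alikes from the thing itself.
- recognise(name, picture): "rect" ([centre column, centre row, width, height] in pixels, round what is visible of it).
- regions_of(name, picture): "pixels" (480x640 bool, what is visible of it) and "rect" ([centre column, centre row, width, height] in pixels, round what is visible of it).
The state is a dict: "time": time; "joint_pos": joint angles; "joint_vel": joint speeds; "joint_efforts": joint torques, N m; "tool_pos": TCP position; "tool_rot": TCP orientation; "contact_force": force on the tool from outside, world axes, zero at the start; "ft_torque": the same for the moment, N m; "gripper_width": opening from 0.0 (shut) to 1.0 (fully open); "grasp_force": force on a finger pad.
Only numpy, scipy, OpenCV 4.12 (cv2) and the standard library are available. Lean on these libraries where they do the work, as an engineer would, in place of code of your own. Each camera call takes 0.05 s, during which the arm holds its last target. There are 200 camera calls.

## Working session

There is one attempt and no reset: what is moved stays moved. The work goes in short steps, Python scripts to look and compute and a tool call to move; the robot and the scene stay as the last step left them, time stands still between calls to the robot, and variables do not carry over. Pictures are saved under pics/ and viewed, at most 10 in all, crops included, and the job is handed in when it is done.

Besides the shell and the picture viewer there is one more tool, called in YAML: its name, and indented under it one key for each argument. jog_arm: Moves the arm, as the interface text tells. Its arguments: {"type":"object","properties":{"moves":{"type":"array"}},"required":["moves"]}

```bash
ls; mkdir -p pics; cat > h.py <<'E'
from plant import *
import numpy as np, cv2
from scipy.spatial.transform import Rotation as Rn
def cloud(f):
    d=f["depth"]; v,u=np.mgrid[0:480,0:640]
    P=np.dstack([(u-f["cx"])/f["fx"]*d,(v-f["cy"])/f["fy"]*d,d])
    W=(P-np.array(f["t"]))@np.array(f["R"])
    W[d==0]=np.nan
    return W
def pose():
    s=state(); q=s["tool_rot"]; return np.array(s["tool_pos"]),Rn.from_quat([q[1],q[2],q[3],q[0]])
E
python3 - <<'E'
from h import *
fs={}
for n in ("top","side"):
    f=grab_frame(n); fs[n]=f; W=cloud(f)
    np.savez("%s.npz"%n,W=W,c=f["color"])
    for name in ("turnbuckle","yellow_pull","blue_pull","yellow_drawer","grease_jar","tape_measure"):
        for r in regions_of(name,f)[:4]:
            m=r["pixels"]; 
            print(n,name,round(r["p"],2),np.round(r["rect"]),np.round(np.nanmedian(W[m],0),3), np.round(np.nanmin(W[m],0),3),np.round(np.nanmax(W[m],0),3))
cv2.imwrite("pics/a.png",np.vstack([cv2.resize(fs[n]["color"],(400,300)) for n in fs]))
cv2.imwrite("pics/top.png",fs["top"]["color"]);cv2.imwrite("pics/side.png",fs["side"]["color"])
s=state();print(s)
E
```

```text
pics
top turnbuckle 0.87 [145. 294.  54.   8.] [0.488 0.52  0.012] [ 0.469  0.444 -0.011] [0.506 0.583 0.025]
top turnbuckle 0.85 [196. 306.  13.  55.] [0.475 0.377 0.012] [ 0.401  0.361 -0.007] [0.539 0.392 0.029]
top turnbuckle 0.76 [258. 325.  67.  30.] [0.417 0.216 0.017] [ 0.381  0.124 -0.013] [0.453 0.301 0.031]
top yellow_pull 0.51 [387. 226.  44.  25.] [ 0.669 -0.162  0.081] [ 0.642 -0.19  -0.007] [ 0.706 -0.067  0.204]
top blue_pull 0.58 [291. 228.  68.  19.] [0.671 0.13  0.069] [ 0.64   0.044 -0.01 ] [0.697 0.22  0.203]
top yellow_drawer 0.55 [386. 228.  41.  25.] [ 0.661 -0.163  0.083] [ 0.642 -0.173  0.044] [ 0.694 -0.068  0.099]
top grease_jar 0.56 [483. 297.  33.  28.] [ 0.496 -0.368  0.082] [ 0.467 -0.429 -0.008] [ 0.535 -0.346  0.096]
top tape_measure 0.67 [485. 223.  24.  35.] [ 0.693 -0.387  0.058] [ 0.656 -0.422 -0.005] [ 0.744 -0.367  0.071]
side turnbuckle 0.86 [224. 256.  21.  51.] [0.408 0.183 0.015] [ 0.376  0.12  -0.004] [0.447 0.299 0.025]
side turnbuckle 0.64 [212. 182.  28.  25.] [0.484 0.502 0.01 ] [ 0.465  0.441 -0.005] [0.506 0.591 0.02 ]
side turnbuckl
[... 772 characters left out ...]
7, 'joint_pos': array([ 1.11900853e+00,  5.26836945e-02,  1.61287472e+00, -3.38664954e-05,
        1.47600078e+00, -1.19025373e-01]), 'joint_vel': array([ 0.00026873, -0.00107685, -0.00124528, -0.00025993, -0.00085486,
        0.00041852]), 'joint_efforts': array([ 3.58131274e-04, -3.93577266e+01, -3.70358384e+01, -7.04675972e-05,
        5.08598769e-04,  5.52113107e-06]), 'tool_pos': array([0.20417902, 0.5906983 , 0.23132881]), 'tool_rot': array([2.08850391e-05, 1.65613048e-01, 9.86190812e-01, 1.13051332e-05]), 'contact_force': array([ 0.12107188,  0.14978741, -0.17632069]), 'ft_torque': array([ 0.02669647, -0.01456523,  0.0215353 ]), 'grasp_force': 0.0, 'gripper_width': 0.9991073157932744}
```

View pics/top.png

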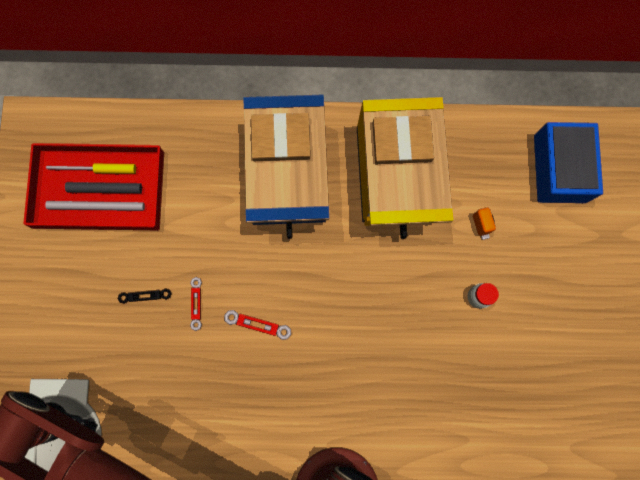

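View pics/side.png

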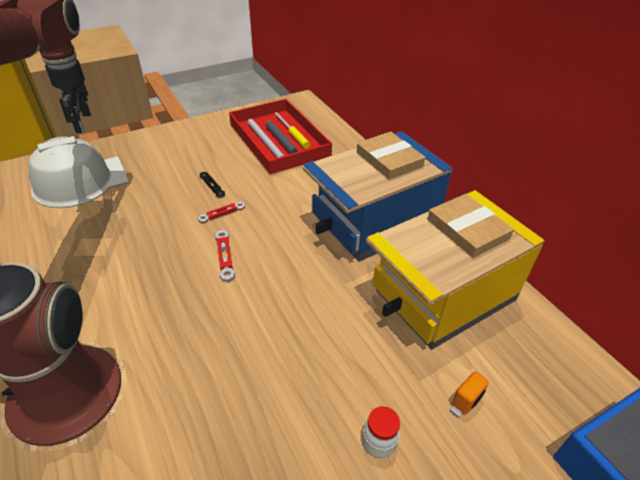

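Top picture: the lookalikes are the black turnbuckle (145,296), the small red (196,304) and the large red (258,325). The description (not black, smaller of its colour) picks (196,304). The yellow unit's pull is at about (404,230). Next I'll check that choice in a crop and measure.

```bash
cat > m.py <<'E'
from h import *
for n in ("top","side"):
    f=grab_frame(n); W=cloud(f); c=f["color"]; hsv=cv2.cvtColor(c,cv2.COLOR_BGR2HSV)
    if n=="top":
        cv2.imwrite("pics/crop.png",cv2.resize(c[265:350,110:310],None,fx=4,fy=4,interpolation=cv2.INTER_CUBIC)); print("f",f["fx"])
        print("cam", -np.array(f["R"]).T@f["t"])
    for r in regions_of("turnbuckle",f)[:4]:
        P=W[r["pixels"]]; P=P[(P[:,2]>0.004)&(P[:,2]<.03)]
        if abs(np.median(P[:,1])-.375)>.05: continue
        (cx,cy),(w,h),a=cv2.minAreaRect((P[:,:2]*1000).astype(np.float32)); m=P[:,:2].mean(0)
        e=np.linalg.svd(P[:,:2]-m)[2][0]; print(n,"tb rect",cx,cy,w,h,a,"mean",m,"yaw",np.degrees(np.arctan2(e[1],e[0])))
    ye=(hsv[...,0]>20)&(hsv[...,0]<35)&(hsv[...,1]>180)
    # shelf: everything at top height in unit area
    k=(abs(W[...,2]-.195)<.012)&(W[...,1]<0)&(W[...,1]>-.33)&(W[...,0]>.55)&(W[...,0]<1.)
    P=W[k]; print(n,"shelf rect (x,y mm)",cv2.minAreaRect((P[:,:2]*1000).astype(np.float32)),len(P))
    u=k&ye&(W[...,0]<.8); P=W[u]
    # front edge: min x per y bin
    b=[(y,np.percentile(P[abs(P[:,1]-y)<.006,0],3)) for y in np.arange(-.25,-.09,.012) if (abs(P[:,1]-y)<.006).sum()>4]
    if len(b)>3:
        b=np.array(b);q=np.polyfit(b[:,0],b[:,1],1);print("edge fit x=",q,"yaw",np.degrees(np.arctan(-q[0])),P[:,2].mean(),P[:,1].min(),P[:,1].max())
    bl=(hsv[...,2]<60)&(W[...,2]>.045)&(W[...,2]<.1)&(W[...,1]<-.05)&(W[...,1]>-.26)&(W[...,0]<.75)&(W[...,0]>.58)
    P=W[bl]; print("fin",len(P),P.mean(0),np.percentile(P,3,0),np.percentile(P,97,0))
    fr=ye&(W[...,2]>.045)&(W[...,2]<.09)&(W[...,1]<-.07)&(W[...,1]>-.26)&(W[...,0]<.76)&(W[...,0]>.6)
    P=W[fr]
    if len(P)>30:
        q=np.polyfit(P[:,1],P[:,0],1);g=abs(P[:,0]-np.polyval(q,P[:,1]))<.006;P=P[g];q=np.polyfit(P[:,1],P[:,0],1);print("front",q,np.degrees(np.arctan(-q[0])),len(P),P.min(0),P.max(0))
E
python3 m.py
```

```text
f 595.9477952769014
cam [0.34613964 0.07760282 1.59643813]
top tb rect 470.6877136230469 375.3604736328125 138.38128662109375 27.226598739624023 2.4967424869537354 mean [0.47046345 0.37587515] yaw -177.71265577452823
top shelf rect (x,y mm) ((815.1527709960938, -159.18893432617188), (322.1043395996094, 202.4189910888672), 3.293292284011841) 7544
edge fit x= [-0.06128873  0.64731083] yaw 3.507198720453253 0.19880153512602672 -0.2676670199091764 -0.0667787688635091
fin 96 [ 0.65961185 -0.16494528  0.08037753] [ 0.64290094 -0.17379278  0.0622192 ] [ 0.67643142 -0.15994807  0.09152835]
side tb rect 465.9178466796875 374.030517578125 134.5053253173828 31.175893783569336 1.8081276416778564 mean [0.46428338 0.37231189] yaw -177.74850429378205
side shelf rect (x,y mm) ((811.0166015625, -160.23941040039062), (322.7398681640625, 202.5491485595703), 3.4418370723724365) 7844
edge fit x= [-0.04483422  0.64607869] yaw 2.567092569356858 0.19746925914687155 -0.268047520427718 -0.06800799989520045
fin 225 [ 0.65927022 -0.17275536  0.07528481] [ 0.6392266  -0.1768852   0.05747808] [ 0.68140212 -0.16496073  0.08588752]
front [-0.05931924  0.67439064] 3.394763997054157 797 [ 0.67599023 -0.25991545  0.04501662] [ 0.69261775 -0.0722825   0.08999993]
```

View pics/crop.png

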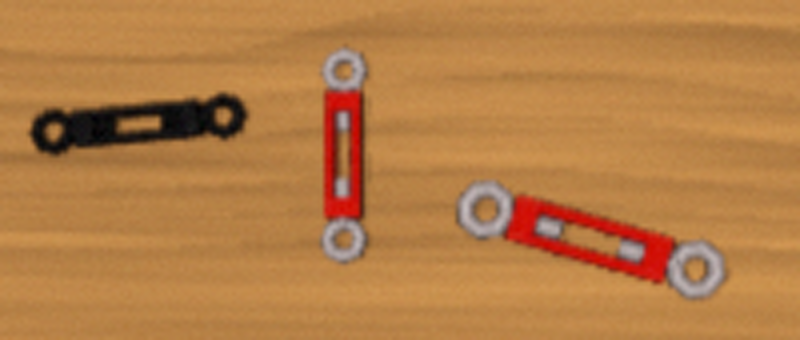

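The crop confirms it: the small red turnbuckle at crop (343,155) is shorter than the other red one at (590,235), and black is at (140,118). The yellow pull measures about (0.655,-0.167,0.068) with yaw 3.4°, and the geometry agrees with the sizes given.

```bash
cat >> h.py <<'E'
def tool(yaw,tilt,ty=0):
    """tool R: z slanted 'tilt' from down towards unit x(yaw); y along unit y turned by ty"""
    B=Rn.from_euler('z',yaw,degrees=True); t=np.radians(tilt)
    z=np.array([np.sin(t),0,-np.cos(t)]); y=np.array([0,1,0]); x=np.cross(y,z)
    return B*Rn.from_matrix(np.column_stack([x,y,z]))
def plan(p,R,p0=None,R0=None):
    if p0 is None: p0,R0=pose()
    rv=(R0.inv()*R).as_rotvec(); n=max(1,int(np.ceil(np.abs(rv).max()/.12)),int(np.ceil(np.linalg.norm(rv)/.122)))
    d=R.inv().apply(np.array(p)-p0)*100; m=max(1,int(np.ceil(np.linalg.norm(d)/4.1)))
    print("rot %d x"%n,np.round(rv/n,4),"then shift %d x"%m,np.round(d/m,3),"total",np.round(d,2)); return p,R
E
python3 - <<'E'
from h import *
R=tool(3.4,40); g=np.array([.655,-.167,.068]); z=R.as_matrix()[:,2]
a=plan(g+z*(.019-.10),R); plan(g+z*.019,R,*a)
print(g+z*(.019-.1))
E
```

```text
rot 7 x [-0.0195 -0.0984 -0.0537] then shift 22 x [-0.933 -3.56   1.384] total [-20.53 -78.31  30.45]
rot 1 x [0. 0. 0.] then shift 3 x [ 0.    -0.     3.333] total [ 0. -0. 10.]
[ 0.60302585 -0.17008783  0.1300496 ]
```

jog_arm:
  moves:
    - [[5,0,0,0,-0.0195,-0.0984,-0.0537],[5,0,0,0,-0.0195,-0.0984,-0.0537],[5,0,0,0,-0.0195,-0.0984,-0.0537],[5,0,0,0,-0.0195,-0.0984,-0.0537],[5,0,0,0,-0.0195,-0.0984,-0.0537],[5,0,0,0,-0.0195,-0.0984,-0.0537],[5,0,0,0,-0.0195,-0.0984,-0.0537],[5,-0.93,-3.56,1.38,0,0,0],[5,-0.93,-3.56,1.38,0,0,0],[5,-0.93,-3.56,1.38,0,0,0],[5,-0.93,-3.56,1.38,0,0,0],[5,-0.93,-3.56,1.38,0,0,0],[5,-0.93,-3.56,1.38,0,0,0],[5,-0.93,-3.56,1.38,0,0,0],[5,-0.93,-3.56,1.38,0,0,0],[5,-0.93,-3.56,1.38,0,0,0],[5,-0.93,-3.56,1.38,0,0,0],[5,-0.93,-3.56,1.38,0,0,0],[5,-0.93,-3.56,1.38,0,0,0]]

```text
time: 2.48
tool_pos: [0.4214, 0.1742, 0.1767]
tool_rot: [0.343, -0.028, 0.939, 0.01]
contact_force: [0.7, -0.7, -0.6]
gripper_width: 0.587
grasp_force: 0.0
```

```bash
python3 - <<'E'
from h import *
print(pose()[0])
R=tool(3.4,40); g=np.array([.655,-.167,.068]); z=R.as_matrix()[:,2]
a=plan(g+z*(.019-.10),R)
E
```

```text
[0.42140766 0.1742364  0.1766886 ]
rot 1 x [0.0007 0.0023 0.0005] then shift 10 x [-0.933 -3.545  1.391] total [ -9.33 -35.45  13.91]
```

jog_arm:
  moves:
    - [[5,-0.93,-3.54,1.39,0,0,0],[5,-0.93,-3.54,1.39,0,0,0],[5,-0.93,-3.54,1.39,0,0,0],[5,-0.93,-3.54,1.39,0,0,0],[5,-0.93,-3.54,1.39,0,0,0],[5,-0.93,-3.54,1.39,0,0,0],[5,-0.93,-3.54,1.39,0,0,0],[5,-0.93,-3.54,1.39,0,0,0],[5,-0.93,-3.54,1.39,0,0,0],[5,-0.93,-3.54,1.39,0,0,0],[5,0,0,0,0,0,0],[5,0,0,0,0,0,0]]

```text
time: 3.48
tool_pos: [0.6024, -0.1702, 0.1283]
tool_rot: [0.341, -0.026, 0.94, 0.01]
contact_force: [-0.3, 0.8, -0.1]
gripper_width: 0.587
grasp_force: 0.0
```

```bash
python3 - <<'E'
from h import *
p,Rm=pose(); print(p)
f=grab_frame("wrist"); W=cloud(f); cv2.imwrite("pics/w1.png",f["color"])
hsv=cv2.cvtColor(f["color"],cv2.COLOR_BGR2HSV)
bl=(hsv[...,2]<60)&(W[...,2]>.045)&(W[...,2]<.09)&(W[...,1]<-.12)&(W[...,1]>-.22)&(W[...,0]<.70)&(W[...,0]>.62)
P=W[bl]; print("fin",len(P),P.mean(0),np.percentile(P,3,0),np.percentile(P,97,0))
R=tool(3.4,40); g=np.array([.655,-.167,.068]); z=R.as_matrix()[:,2]
plan(g+z*.019,R)
E
```

```text
[ 0.60235818 -0.17021776  0.12828281]
fin 1963 [ 0.64964743 -0.16909118  0.07540372] [ 0.64053741 -0.17549681  0.05514417] [ 0.67999406 -0.16272028  0.08531462]
rot 1 x [ 0.0001 -0.0018 -0.0014] then shift 3 x [-0.051 -0.045  3.321] total [-0.15 -0.13  9.96]
```

View pics/w1.png

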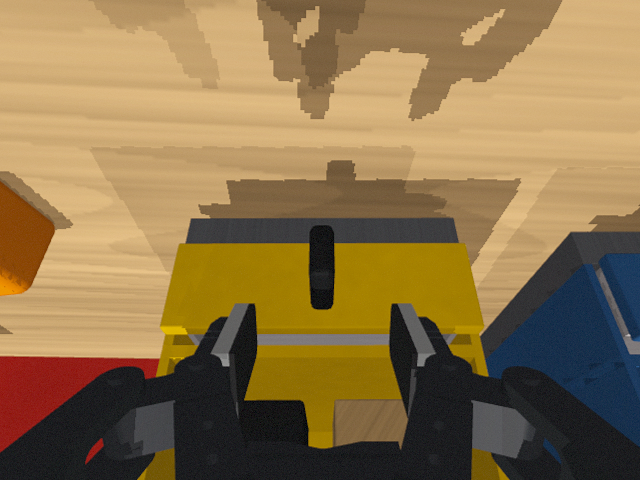

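The wrist picture, seen upside down, has the fin at (321,267), centred between the fingers (245 and 400). The yellow front is clear around it, so I'm advancing.

jog_arm:
  moves:
    - [[5,-0.05,-0.1,2.5,0,0,0],[5,-0.05,0,2.5,0,0,0],[5,-0.05,0,2.5,0,0,0],[5,0,0,2.4,0,0,0],[5,0,0,0,0,0,0],[0,0,0,0,0,0,0],[0,0,0,0,0,0,0],[0,0,0,0,0,0,0],[0,0,0,0,0,0,0],[0,0,0,0,0,0,0],[0,0,0,0,0,0,0],[0,0,0,0,0,0,0]]

```text
time: 4.53
tool_pos: [0.6673, -0.1672, 0.057]
tool_rot: [0.343, -0.027, 0.939, 0.008]
contact_force: [2.3, -5.7, -2.2]
gripper_width: 0.151
grasp_force: 58.9
```

```bash
python3 - <<'E'
from h import *
p,Rm=pose()
ux=np.array([np.cos(np.radians(3.4)),np.sin(np.radians(3.4)),0])
print(p,Rm.inv().apply(-ux*18.5))
E
```

```text
[ 0.66730322 -0.16722317  0.05702315] [ 14.13591394  -0.04809196 -11.93413693]
```

jog_arm:
  moves:
    - [[0,0.4,0,-0.34,0,0,0],[0,0.8,0,-0.68,0,0,0],[0,1.1,0,-0.93,0,0,0],[0,1.1,0,-0.93,0,0,0],[0,1.1,0,-0.93,0,0,0],[0,1.1,0,-0.93,0,0,0],[0,1.1,0,-0.93,0,0,0],[0,1.1,0,-0.93,0,0,0],[0,1.1,0,-0.93,0,0,0],[0,1.1,0,-0.93,0,0,0],[0,1.1,0,-0.93,0,0,0],[0,0.8,0,-0.68,0,0,0],[0,0.6,0,-0.5,0,0,0],[0,0.2,0,-0.17,0,0,0],[0,0.2,0,-0.17,0,0,0],[0,0,0,0,0,0,0]]

```text
time: 5.87
tool_pos: [0.498, -0.177, 0.057]
tool_rot: [0.343, -0.027, 0.939, 0.008]
contact_force: [-1.6, -4.2, -0.8]
gripper_width: 0.154
grasp_force: 61.2
```

```bash
python3 - <<'E'
from h import *
p,Rm=pose(); ux=np.array([np.cos(np.radians(3.4)),np.sin(np.radians(3.4)),0])
d=p-[.6673,-.1672,.057]; print(d@ux,p,d[1],np.round(Rm.as_matrix(),3),state()["contact_force"])
E
```

```text
-0.16960698655283565 [ 0.49797801 -0.17703086  0.05698389] -0.009830862091180115 [[-0.763 -0.057  0.643]
 [-0.046  0.998  0.033]
 [-0.644 -0.004 -0.765]] [-1.6384515  -4.19889236 -0.82044169]
```

Pulled 170 mm so far. I'll creep on to the stop and watch the force.

jog_arm:
  moves:
    - [[0,0.2,0,-0.17,0,0,0],[0,0.2,0,-0.17,0,0,0],[0,0.2,0,-0.17,0,0,0],[0,0.1,0,-0.08,0,0,0],[0,0.1,0,-0.08,0,0,0]]

```text
time: 6.28
tool_pos: [0.488, -0.1776, 0.057]
tool_rot: [0.343, -0.027, 0.939, 0.008]
contact_force: [3.2, -5.0, -4.4]
gripper_width: 0.153
grasp_force: 60.5
```

jog_arm:
  moves:
    - [[0,0.1,0,-0.08,0,0,0],[0,0.1,0,-0.08,0,0,0]]

```text
time: 6.45
tool_pos: [0.4855, -0.1777, 0.057]
tool_rot: [0.343, -0.027, 0.939, 0.008]
contact_force: [2.4, -4.8, -4.7]
gripper_width: 0.152
grasp_force: 60.4
```

jog_arm:
  moves:
    - [[0,0.15,0,-0.13,0,0,0],[0,0.15,0,-0.13,0,0,0],[0,0,0,0,0,0,0]]

```text
time: 6.7
tool_pos: [0.4828, -0.178, 0.0572]
tool_rot: [0.345, -0.026, 0.938, 0.007]
contact_force: [37.1, -7.1, -25.2]
gripper_width: 0.151
grasp_force: 66.1
```

jog_arm:
  moves:
    - [[0,0.15,0,-0.13,0,0,0],[0,0.15,0,-0.13,0,0,0],[0,0,0,0,0,0,0]]

```text
time: 6.95
tool_pos: [0.4801, -0.1781, 0.0582]
tool_rot: [0.346, -0.026, 0.938, 0.008]
contact_force: [51.9, -6.0, -32.9]
gripper_width: 0.154
grasp_force: 61.7
```

The stop is reached: 184 mm travel and a force rise to 52 N. Releasing and backing out.

jog_arm:
  moves:
    - [[5,0,0,0,0,0,0],[5,0,0,0,0,0,0],[5,0,0,0,0,0,0],[5,0,0,0,0,0,0],[5,0,0,-1,0,0,0],[5,0,0,-2,0,0,0],[5,0,0,-3,0,0,0],[5,0,0,-4,0,0,0],[5,0,0,0,0,0,0]]

```text
time: 7.7
tool_pos: [0.414, -0.1846, 0.1434]
tool_rot: [0.348, -0.03, 0.937, 0.001]
contact_force: [0.9, -1.1, 2.7]
gripper_width: 0.585
grasp_force: 0.0
```

```bash
python3 - <<'E'
from h import *
print(pose()[0],state()["joint_pos"])
for n in ("top","side"):
    f=grab_frame(n); W=cloud(f); hsv=cv2.cvtColor(f["color"],cv2.COLOR_BGR2HSV)
    ye=(hsv[...,0]>20)&(hsv[...,0]<35)&(hsv[...,1]>180)
    k=ye&(W[...,2]>.05)&(W[...,2]<.105)&(W[...,1]<-.07)&(W[...,1]>-.28)&(W[...,0]<.56)&(W[...,0]>.4)
    P=W[k];q=np.polyfit(P[:,1],P[:,0],1);g=abs(P[:,0]-np.polyval(q,P[:,1]))<.006;P=P[g];q=np.polyfit(P[:,1],P[:,0],1);print(n,"front",q,np.degrees(np.arctan(-q[0])),len(P),P.min(0),P.max(0),"at mid",np.polyval(q,-.178))
p=[.468,.3745,.15]
plan(p,tool(2.2,0))
E
```

```text
[ 0.41404234 -0.18462275  0.14344274] [-0.93836824 -0.77063657  2.4964407   0.66184611  1.06943166 -2.79607088]
top front [-0.06051906  0.49680325] 3.4632628877672538 388 [ 0.49843521 -0.27521521  0.05216329] [ 0.51914553 -0.07899755  0.10497403] at mid 0.5075756456739856
side front [-0.06167064  0.49101387] 3.5289982419851422 1029 [ 0.49426295 -0.27678914  0.0500247 ] [ 0.51442141 -0.08013702  0.09960331] at mid 0.501991240663684
rot 6 x [-0.0003  0.1172  0.0035] then shift 14 x [-0.541  3.961 -0.098] total [-7.57 55.45 -1.37]
```

jog_arm:
  moves:
    - [[5,0,0,0,0,0.117,0.0035],[5,0,0,0,0,0.117,0.0035],[5,0,0,0,0,0.117,0.0035],[5,0,0,0,0,0.117,0.0035],[5,0,0,0,0,0.117,0.0035],[5,0,0,0,0,0.117,0.0035],[5,-0.54,3.9,-0.1,0,0,0],[5,-0.54,3.9,-0.1,0,0,0],[5,-0.54,3.9,-0.1,0,0,0],[5,-0.54,3.9,-0.1,0,0,0],[5,-0.54,3.9,-0.1,0,0,0],[5,-0.54,3.9,-0.1,0,0,0],[5,-0.54,3.9,-0.1,0,0,0],[5,-0.54,3.9,-0.1,0,0,0],[5,-0.54,3.9,-0.1,0,0,0],[5,-0.54,3.9,-0.1,0,0,0],[5,-0.54,3.9,-0.1,0,0,0],[5,-0.54,3.9,-0.1,0,0,0],[5,-0.54,3.9,-0.1,0,0,0],[5,0,0,0,0,0,0]]

```text
time: 9.47
tool_pos: [0.4621, 0.3343, 0.1452]
tool_rot: [-0.004, -0.023, 1.0, 0.004]
contact_force: [-0.0, -1.0, 0.7]
gripper_width: 0.585
grasp_force: 0.0
```

```bash
cat > tb.py <<'E'
from h import *
p,Rm=pose(); print(p,state()["joint_pos"])
f=grab_frame("wrist"); W=cloud(f); cv2.imwrite("pics/w2.png",f["color"])
for r in regions_of("turnbuckle",f)[:4]:
    P=W[r["pixels"]]; P=P[(P[:,2]>0.004)&(P[:,2]<.03)]
    if len(P)<50: continue
    (cx,cy),(w,h),a=cv2.minAreaRect((P[:,:2]*1000).astype(np.float32)); m=P[:,:2].mean(0)
    e=np.linalg.svd(P[:,:2]-m,full_matrices=False)[2][0]; print(r["p"],np.round(r["rect"]),"rect",cx,cy,w,h,a,"mean",m,"yaw",np.degrees(np.arctan2(e[1],e[0])),P[:,2].max())
plan([.468,.3745,.15],tool(2.2,0))
E
python3 tb.py
```

```text
[0.46213633 0.33433268 0.14522261] [ 0.49076662 -0.00602631  1.81990544  0.01055415  1.33202763 -1.12838767]
0.86 [139. 155. 276. 129.] rect 414.5701904296875 213.41513061523438 179.26380920410156 38.987831115722656 75.21326446533203 mean [0.41314466 0.2108332 ] yaw -105.05845213641821 0.023426386570069645
0.75 [382. 239.  52. 196.] rect 467.90972900390625 376.23016357421875 140.63465881347656 29.53887176513672 2.2405598163604736 mean [0.46121534 0.3753202 ] yaw 1.6106369398621025 0.018498770496801722
0.73 [555. 277. 170.  48.] rect 487.22125244140625 504.5291748046875 29.211206436157227 124.61529541015625 6.422688961029053 mean [0.48654792 0.50368318] yaw -83.84471758638674 0.01877353542646915
rot 1 x [ 0.0041 -0.0093  0.0048] then shift 2 x [-0.389  2.215 -0.253] total [-0.78  4.43 -0.51]
```

```bash
python3 - <<'E'
from h import *
a=plan([.468,.3755,.145],tool(2.2,0)); plan([.468,.3755,.004],tool(2.2,0),*a)
E
```

```text
rot 1 x [ 0.0041 -0.0093  0.0048] then shift 2 x [-0.391  2.265 -0.003] total [-0.78  4.53 -0.01]
rot 1 x [0. 0. 0.] then shift 4 x [0.    0.    3.525] total [ 0.   0.  14.1]
```

jog_arm:
  moves:
    - [[5,0,0,0,0.004,-0.009,0.005],[5,-0.39,2.26,0,0,0,0],[5,-0.39,2.26,0,0,0,0],[5,0,0,2.5,0,0,0],[5,0,0,3.5,0,0,0],[5,0,0,3.5,0,0,0],[5,0,0,2.5,0,0,0],[5,0,0,1.2,0,0,0],[5,0,0,0.8,0,0,0],[5,0,0,0,0,0,0]]

```text
time: 10.4
tool_pos: [0.4694, 0.3733, 0.0067]
tool_rot: [0.001, -0.017, 1.0, 0.001]
contact_force: [-0.6, -0.4, -0.1]
gripper_width: 0.589
grasp_force: 0.0
```

jog_arm:
  moves:
    - [[0,0,0,0,0,0,0],[0,0,0,0,0,0,0],[0,0,0,0,0,0,0],[0,0,0,0,0,0,0],[0,0,0,0,0,0,0],[0,0,0,0,0,0,0],[0,0,0,0,0,0,0]]

```text
time: 10.98
tool_pos: [0.4719, 0.3757, 0.0111]
tool_rot: [0.004, -0.017, 1.0, 0.002]
contact_force: [-0.0, -0.8, 6.5]
gripper_width: 0.254
grasp_force: 59.4
```

jog_arm:
  moves:
    - [[0,0,0,-0.5,0,0,0],[0,0,0,-1,0,0,0],[0,0,0,-3,0,0,0],[0,0,0,-4,0,0,0],[0,0,0,-4,0,0,0],[0,0,0,-3,0,0,0],[0,0,0,-1,0,0,0],[0,0,0,0,0,0,0],[0,0,0,0,0,0,0]]

```text
time: 11.73
tool_pos: [0.4688, 0.3738, 0.1722]
tool_rot: [0.002, -0.017, 1.0, 0.001]
contact_force: [0.1, -0.0, -3.3]
gripper_width: 0.253
grasp_force: 59.4
```

```bash
python3 - <<'E'
from h import *
p,Rm=pose(); print(p,state()["joint_pos"],state()["gripper_width"])
for n in("top","side"):
  f=grab_frame(n);W=cloud(f)
  cv2.imwrite("pics/l_%s.png"%n,f["color"])
  for r in regions_of("turnbuckle",f)[:4]:
    P=W[r["pixels"]];print(n,round(r["p"],2),np.round(r["rect"]),np.round(np.nanmedian(P,0),3),np.round(np.nanpercentile(P,3,0),3),np.round(np.nanpercentile(P,97,0),3))
y=np.radians(3.4);ux=np.array([np.cos(y),np.sin(y),0])
pull=np.array([.655,-.168,.068])+ -.1838*ux
shelf=np.array([.6565,-.168,.185]); bay1=shelf-.0875*ux
bay2=pull+ux*(.008-.0875+.190-.0)  # pull at stop = shelf+8-190
print("pull",pull,"bay",bay1,bay2)
E
```

```text
[0.46877351 0.37375925 0.17222559] [ 5.49006325e-01  3.31146099e-02  1.73333468e+00  2.99286449e-05
  1.37102798e+00 -1.05659278e+00] 0.2526159143463624
top 0.72 [256. 325.  66.  27.] [0.416 0.214 0.016] [ 0.386  0.13  -0.003] [0.447 0.292 0.025]
top 0.54 [184. 317.  12.  18.] [0.431 0.373 0.174] [0.412 0.36  0.164] [0.447 0.383 0.181]
side 0.93 [216. 167.  52.  18.] [0.45  0.363 0.168] [0.397 0.356 0.005] [0.527 0.586 0.174]
side 0.87 [223. 255.  22.  48.] [0.41  0.19  0.015] [ 0.382  0.125 -0.002] [0.44  0.291 0.021]
side 0.73 [213. 186.  25.  25.] [0.484 0.497 0.011] [ 0.469  0.447 -0.003] [0.499 0.553 0.016]
pull [ 0.47152352 -0.17890051  0.068     ] bay [ 0.56915402 -0.17318931  0.185     ] [ 0.58182902 -0.17234716  0.068     ]
```

```bash
python3 - <<'E'
from h import *
R=tool(3.4-90,0)
a=plan([.567,-.173,.172],R); plan([.567,-.173,.052],R,*a)
E
```

```text
rot 13 x [-0.     -0.      0.1189] then shift 14 x [-3.936  0.476 -0.016] total [-55.11   6.66  -0.23]
rot 1 x [0. 0. 0.] then shift 3 x [0. 0. 4.] total [ 0.  0. 12.]
```

jog_arm:
  moves:
    - [[0,0,0,0,0,0,0.119],[0,0,0,0,0,0,0.119],[0,0,0,0,0,0,0.119],[0,0,0,0,0,0,0.119],[0,0,0,0,0,0,0.119],[0,0,0,0,0,0,0.119],[0,0,0,0,0,0,0.119],[0,0,0,0,0,0,0.119],[0,0,0,0,0,0,0.119],[0,0,0,0,0,0,0.119],[0,0,0,0,0,0,0.119],[0,0,0,0,0,0,0.119],[0,0,0,0,0,0,0.118],[0,0,0,0,0,0,0]]

```text
time: 13.1
tool_pos: [0.4685, 0.3736, 0.1711]
tool_rot: [0.0, 0.686, 0.727, 0.001]
contact_force: [0.2, 0.5, -2.4]
gripper_width: 0.253
grasp_force: 59.4
```

jog_arm:
  moves:
    - [[0,-2,0.24,0,0,0,0],[0,-3,0.37,0,0,0,0],[0,-3.5,0.42,0,0,0,0],[0,-3.5,0.42,0,0,0,0],[0,-3.5,0.42,0,0,0,0],[0,-3.5,0.42,0,0,0,0],[0,-3.5,0.42,0,0,0,0],[0,-3.5,0.42,0,0,0,0],[0,-3.5,0.42,0,0,0,0],[0,-3.5,0.42,0,0,0,0],[0,-3.5,0.42,0,0,0,0],[0,-3.5,0.42,0,0,0,0],[0,-3.5,0.42,0,0,0,0],[0,-3.5,0.42,0,0,0,0],[0,-3.5,0.42,0,0,0,0],[0,-3,0.37,0,0,0,0],[0,-1.5,0.2,0,0,0,0],[0,0,0,0,0,0,0],[0,0,0,0,0,0,0]]

```text
time: 14.68
tool_pos: [0.5679, -0.1709, 0.1711]
tool_rot: [-0.001, 0.686, 0.728, 0.003]
contact_force: [-0.3, 0.2, -2.6]
gripper_width: 0.254
grasp_force: 59.4
```

```bash
python3 - <<'E'
from h import *
R=tool(3.4-90,0); print(pose()[0],state()["joint_pos"],state()["gripper_width"])
f=grab_frame("top");W=cloud(f)
a=plan([.567,-.173,.172],R)
cv2.imwrite("pics/p1.png",cv2.resize(f["color"][190:290,340:470],None,fx=6,fy=6)[:600])
E
```

```text
[ 0.56793276 -0.17092532  0.1710827 ] [-0.42029032  0.02081243  1.7478562   0.00540599  1.37225432 -0.48122586] 0.2535334437231614
rot 1 x [ 0.0032 -0.0043  0.0015] then shift 1 x [-0.284 -0.11  -0.081] total [-0.28 -0.11 -0.08]
```

View pics/p1.png

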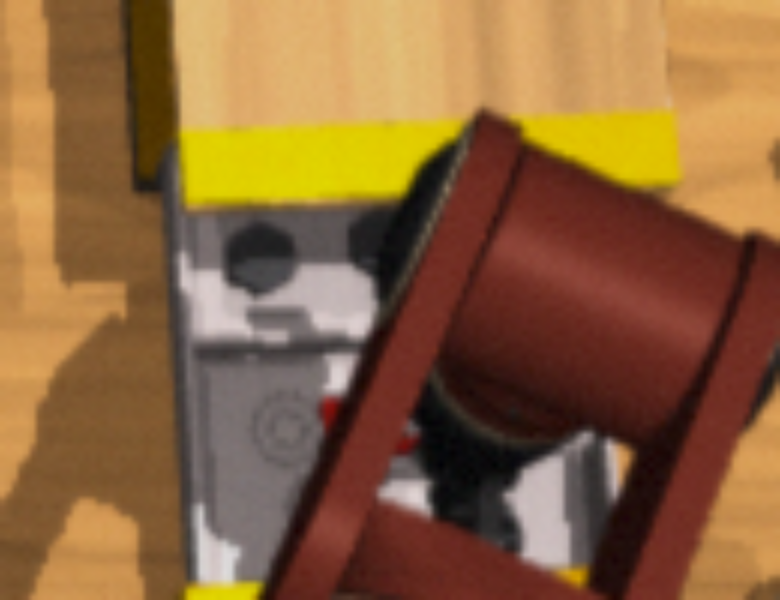

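The turnbuckle (red at crop (370,420)) is over the front compartment, with the divider at row 345. The wrist overlaps the shelf in this view, so I'll check its height before lowering.

```bash
python3 - <<'E'
from h import *
for n in("top","side"):
    f=grab_frame(n);W=cloud(f);hsv=cv2.cvtColor(f["color"],cv2.COLOR_BGR2HSV)
    k=(W[...,0]>.60)&(W[...,0]<.85)&(W[...,1]>-.33)&(W[...,1]<0)&(W[...,2]>.225)
    k2=k&(W[...,0]<.74)
    P=W[k2];print(n,len(P),P.min(0),P.max(0),np.percentile(P[:,2],[1,5,50]))
    P2=W[(abs(W[...,0]-.57)<.15)&(abs(W[...,1]+.17)<.15)&(W[...,2]>.12)]
    if n=="side": cv2.imwrite("pics/s2.png",cv2.resize(f["color"][60:360,240:540],None,fx=2,fy=2))
E
```

```text
top 198 [ 0.60004395 -0.18601154  0.44967649] [ 0.62659546 -0.11459985  0.49300029] [0.45286384 0.46250825 0.47755676]
side 338 [ 0.60006837 -0.18260114  0.22580982] [ 0.62978087 -0.1262674   0.48991143] [0.22659078 0.23015179 0.26318317]
```

View pics/s2.png

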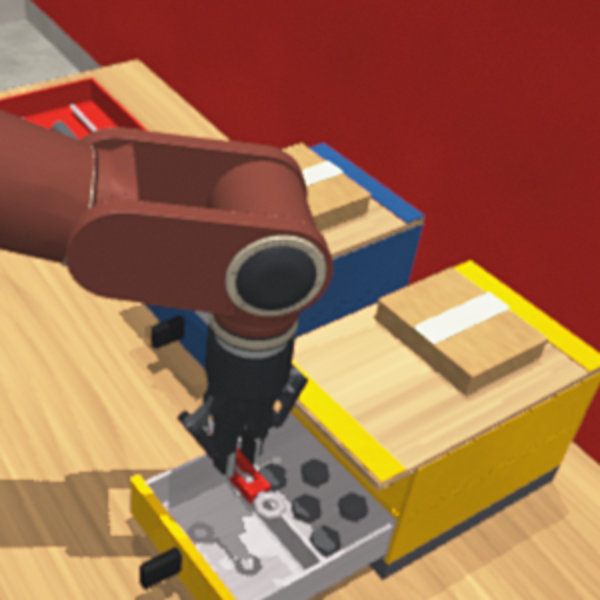

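The side picture has the turnbuckle at (255,480) held level over the open compartment. The wrist reaches x=0.63 and the shelf edge is at 0.656, so it is clear. Lowering.

jog_arm:
  moves:
    - [[0,-0.3,-0.1,0,0,0,0],[0,0,0,1.5,0,0,0],[0,0,0,2,0,0,0],[0,0,0,2,0,0,0],[0,0,0,2,0,0,0],[0,0,0,1.5,0,0,0],[0,0,0,1,0,0,0],[0,0,0,0.6,0,0,0],[0,0,0,0.4,0,0,0],[0,0,0,0.3,0,0,0],[0,0,0,0,0,0,0],[0,0,0,0,0,0,0]]

```text
time: 15.83
tool_pos: [0.5687, -0.1739, 0.0601]
tool_rot: [0.001, 0.686, 0.728, 0.003]
contact_force: [-0.3, -0.3, -2.4]
gripper_width: 0.251
grasp_force: 59.3
```

jog_arm:
  moves:
    - [[0,0,0,0.2,0,0,0],[0,0,0,0.2,0,0,0],[0,0,0,0,0,0,0]]

```text
time: 16.08
tool_pos: [0.5681, -0.1736, 0.0552]
tool_rot: [0.001, 0.686, 0.728, 0.003]
contact_force: [0.0, 1.4, -2.7]
gripper_width: 0.254
grasp_force: 59.3
```

jog_arm:
  moves:
    - [[0,0,0,0.15,0,0,0],[0,0,0,0.15,0,0,0],[0,0,0,0,0,0,0]]

```text
time: 16.33
tool_pos: [0.5679, -0.1735, 0.0518]
tool_rot: [0.0, 0.686, 0.728, 0.003]
contact_force: [-0.3, -0.2, -2.7]
gripper_width: 0.254
grasp_force: 59.3
```

jog_arm:
  moves:
    - [[0,0,0,0.15,0,0,0],[0,0,0,0,0,0,0],[0,0,0,0,0,0,0]]

```text
time: 16.58
tool_pos: [0.5681, -0.1736, 0.0506]
tool_rot: [0.001, 0.686, 0.728, 0.003]
contact_force: [-0.2, 0.7, -3.2]
gripper_width: 0.25
grasp_force: 59.4
```

jog_arm:
  moves:
    - [[0,0,0,0.15,0,0,0],[0,0,0,0,0,0,0],[0,0,0,0,0,0,0]]

```text
time: 16.83
tool_pos: [0.5686, -0.1737, 0.0501]
tool_rot: [0.001, 0.686, 0.728, 0.003]
contact_force: [-1.9, 1.7, 2.6]
gripper_width: 0.254
grasp_force: 60.0
```

jog_arm:
  moves:
    - [[0,0,0,0.15,0,0,0],[0,0,0,0,0,0,0],[0,0,0,0,0,0,0]]

```text
time: 17.08
tool_pos: [0.5697, -0.1736, 0.0501]
tool_rot: [0.002, 0.686, 0.728, 0.004]
contact_force: [-2.3, 2.6, 8.5]
gripper_width: 0.251
grasp_force: 60.7
```

It is resting on the floor. Releasing (limited opening) and rising.

jog_arm:
  moves:
    - [[3,0,0,0,0,0,0],[4.5,0,0,0,0,0,0],[4.5,0,0,0,0,0,0],[4.5,0,0,0,0,0,0],[4.5,0,0,-0.3,0,0,0],[4.5,0,0,-0.5,0,0,0],[4.5,0,0,-1,0,0,0],[4.5,0,0,-2,0,0,0],[4.5,0,0,-3,0,0,0],[4.5,0,0,-3,0,0,0],[4.5,0,0,-3,0,0,0],[4.5,0,0,-2,0,0,0],[4.5,0,0,0,0,0,0]]

```text
time: 18.17
tool_pos: [0.5705, -0.1754, 0.2034]
tool_rot: [0.006, 0.686, 0.728, 0.005]
contact_force: [0.1, 0.4, 0.4]
gripper_width: 0.528
grasp_force: 0.0
```

```bash
python3 - <<'E'
from h import *
y=np.radians(3.4);ux=np.array([np.cos(y),np.sin(y),0]);uy=np.array([-np.sin(y),np.cos(y),0]); bay=np.array([.567,-.173,.039])
print(pose()[0],state()["gripper_width"])
for n in("wrist","side"):
  f=grab_frame(n);W=cloud(f); cv2.imwrite("pics/r_%s.png"%n,f["color"])
  for r in regions_of("turnbuckle",f)[:4]:
    P=W[r["pixels"]];P=P[np.isfinite(P[:,0])]-bay
    if abs(np.median(P[:,1]))>.1: continue
    q=np.c_[P@ux,P@uy,P[:,2]];print(n,round(r["p"],2),np.round(np.median(q,0),3),np.round(np.percentile(q,2,0),3),np.round(np.percentile(q,98,0),3))
# plan pull: pregrasp for closing
R=tool(3.4,40); z=R.as_matrix()[:,2]; g=np.array([.4715,-.179,.068])
hi=g+z*(.019-.10)
print(hi); a=plan([hi[0],hi[1],pose()[0][2]],R); a=plan(hi,R,*a); plan(g+z*.019,R,*a)
E
```

```text
[ 0.57047253 -0.17541082  0.20343834] 0.5279681980588246
wrist 0.85 [0.001 0.013 0.014] [-0.01  -0.063  0.008] [0.013 0.068 0.017]
side 0.66 [-0.002 -0.005  0.012] [-0.013 -0.066  0.001] [0.011 0.064 0.017]
[ 0.41952585 -0.18208783  0.1300496 ]
rot 14 x [-0.0387 -0.0391 -0.1073] then shift 4 x [ 2.822  0.008 -2.368] total [11.29  0.03 -9.47]
rot 1 x [0. 0. 0.] then shift 2 x [2.062 0.    2.457] total [4.12 0.   4.91]
rot 1 x [0. 0. 0.] then shift 3 x [ 0.    -0.     3.333] total [ 0. -0. 10.]
```

View pics/r_wrist.png

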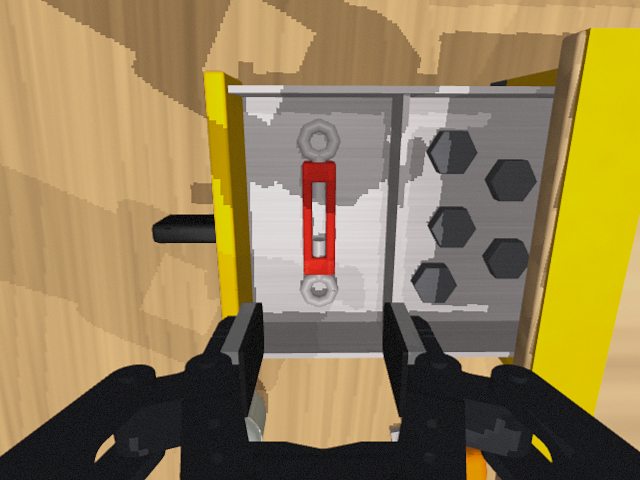

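The wrist picture shows the turnbuckle lying flat across the front compartment: eyes at (318,140) and (318,290), clear of the divider at column 395. Next is regripping the pull.

jog_arm:
  moves:
    - [[5,0,0,0,-0.0387,-0.0391,-0.1073],[5,0,0,0,-0.0387,-0.0391,-0.1073],[5,0,0,0,-0.0387,-0.0391,-0.1073],[5,0,0,0,-0.0387,-0.0391,-0.1073],[5,0,0,0,-0.0387,-0.0391,-0.1073],[5,0,0,0,-0.0387,-0.0391,-0.1073],[5,0,0,0,-0.0387,-0.0391,-0.1073],[5,0,0,0,-0.0387,-0.0391,-0.1073],[5,0,0,0,-0.0387,-0.0391,-0.1073],[5,0,0,0,-0.0387,-0.0391,-0.1073],[5,0,0,0,-0.0387,-0.0391,-0.1073],[5,0,0,0,-0.0387,-0.0391,-0.1073],[5,0,0,0,-0.0387,-0.0391,-0.1073],[5,0,0,0,-0.0387,-0.0391,-0.1073],[5,0,0,0,0,0,0]]

```text
time: 19.62
tool_pos: [0.5653, -0.1739, 0.1915]
tool_rot: [0.337, -0.016, 0.941, 0.011]
contact_force: [-0.3, 0.2, -1.0]
gripper_width: 0.583
grasp_force: 0.0
```

```bash
python3 - <<'E'
from h import *
R=tool(3.4,40); z=R.as_matrix()[:,2]; g=np.array([.4715,-.179,.068])
print(pose()[0],state()["joint_pos"])
hi=g+z*(.019-.08); print(hi); a=plan([hi[0],hi[1],.2],R); a=plan(hi,R,*a); plan(g+z*.019,R,*a)
E
```

```text
[ 0.56532493 -0.17388419  0.19145119] [-0.61417274 -0.36069181  2.15678792  0.54808865  0.85069742 -2.48186182]
[ 0.43235897 -0.18132541  0.11472871]
rot 1 x [-0.0055 -0.0104 -0.023 ] then shift 4 x [ 2.413  0.011 -2.304] total [ 9.65  0.05 -9.22]
rot 1 x [0. 0. 0.] then shift 3 x [1.827 0.    2.177] total [5.48 0.   6.53]
rot 1 x [0. 0. 0.] then shift 2 x [-0.  0.  4.] total [-0.  0.  8.]
```

jog_arm:
  moves:
    - [[5,0,0,0,-0.0055,-0.0104,-0.023],[5,2.41,0,-2.3,0,0,0],[5,2.41,0,-2.3,0,0,0],[5,2.41,0,-2.3,0,0,0],[5,2.41,0,-2.3,0,0,0],[5,1.83,0,2.18,0,0,0],[5,1.83,0,2.18,0,0,0],[5,1.83,0,2.18,0,0,0],[5,0,0,0,0,0,0],[5,0,0,0,0,0,0]]

```text
time: 20.45
tool_pos: [0.434, -0.1806, 0.1156]
tool_rot: [0.342, -0.027, 0.939, 0.011]
contact_force: [-0.2, -0.3, 0.3]
gripper_width: 0.586
grasp_force: 0.0
```

```bash
python3 - <<'E'
from h import *
R=tool(3.4,40); z=R.as_matrix()[:,2]
f=grab_frame("wrist"); W=cloud(f);hsv=cv2.cvtColor(f["color"],cv2.COLOR_BGR2HSV)
bl=(hsv[...,2]<60)&(W[...,2]>.045)&(W[...,2]<.09)&(W[...,1]<-.13)&(W[...,1]>-.23)&(W[...,0]<.51)&(W[...,0]>.44)
P=W[bl]; print("fin",len(P),P.mean(0),np.percentile(P,3,0),np.percentile(P,97,0))
print(pose()[0],state()["joint_pos"]); plan(np.array([.4715,-.179,.068])+z*.019,R)
E
```

```text
fin 2285 [ 0.46682013 -0.1796396   0.07553593] [ 0.45786332 -0.1860119   0.05567072] [ 0.49725859 -0.17327967  0.08526229]
[ 0.43501694 -0.18169181  0.11800722] [-0.88015442 -0.63996777  2.46929589  0.68157584  0.97130413 -2.80633122]
rot 1 x [-0.001   0.003  -0.0008] then shift 2 x [0.206 0.026 4.041] total [0.41 0.05 8.08]
```

Fin centred at y≈-0.179 as expected; advance, grip.

jog_arm:
  moves:
    - [[5,0.2,0,2,0,0,0],[5,0.1,0,2,0,0,0],[5,0,0,2,0,0,0],[5,0,0,2,0,0,0],[5,0,0,0,0,0,0],[0,0,0,0,0,0,0],[0,0,0,0,0,0,0],[0,0,0,0,0,0,0],[0,0,0,0,0,0,0],[0,0,0,0,0,0,0],[0,0,0,0,0,0,0],[0,0,0,0,0,0,0]]

```text
time: 21.5
tool_pos: [0.4852, -0.1777, 0.0575]
tool_rot: [0.346, -0.029, 0.938, 0.011]
contact_force: [1.8, 10.1, 4.9]
gripper_width: 0.153
grasp_force: 59.6
```

```bash
python3 - <<'E'
from h import *
p,R=pose(); ux=np.array([np.cos(np.radians(3.4)),np.sin(np.radians(3.4)),0])
print(p,R.inv().apply(ux))
E
```

```text
[ 0.4851993  -0.17769508  0.05749728] [-0.76092424 -0.00243813  0.64883615]
```

jog_arm:
  moves:
    - [[0,-0.2,0,0.17,0,0,0],[0,-0.4,0,0.34,0,0,0],[0,-0.6,0,0.51,0,0,0],[0,-0.8,0,0.68,0,0,0],[0,-0.9,0,0.77,0,0,0],[0,-0.9,0,0.77,0,0,0],[0,-0.9,0,0.77,0,0,0],[0,-0.9,0,0.77,0,0,0],[0,-0.9,0,0.77,0,0,0],[0,-0.9,0,0.77,0,0,0],[0,-0.9,0,0.77,0,0,0],[0,-0.9,0,0.77,0,0,0],[0,-0.9,0,0.77,0,0,0],[0,-0.9,0,0.77,0,0,0],[0,-0.9,0,0.77,0,0,0],[0,-0.7,0,0.6,0,0,0],[0,-0.5,0,0.43,0,0,0],[0,-0.3,0,0.25,0,0,0],[0,0,0,0,0,0,0]]

```text
time: 23.08
tool_pos: [0.6619, -0.1675, 0.0576]
tool_rot: [0.346, -0.029, 0.938, 0.01]
contact_force: [2.4, 7.9, 2.3]
gripper_width: 0.154
grasp_force: 59.5
```

```bash
python3 - <<'E'
from h import *
p,R=pose(); ux=np.array([np.cos(np.radians(3.4)),np.sin(np.radians(3.4)),0])
print(p,(p-[.4852,-.1777,.0575])@ux,(p-[.4852,-.1777,.0575])@[-ux[1],ux[0],0])
E
```

```text
[ 0.66185378 -0.16752226  0.05756936] 0.17694644556692227 -0.0003168665025158017
```

About 13 mm to go; creep home.

jog_arm:
  moves:
    - [[0,-0.3,0,0.25,0,0,0],[0,-0.3,0,0.25,0,0,0],[0,-0.15,0,0.13,0,0,0],[0,0,0,0,0,0,0]]

```text
time: 23.42
tool_pos: [0.6712, -0.167, 0.0576]
tool_rot: [0.345, -0.029, 0.938, 0.01]
contact_force: [2.1, 7.1, 2.0]
gripper_width: 0.152
grasp_force: 59.4
```

jog_arm:
  moves:
    - [[0,-0.15,0,0.13,0,0,0],[0,0,0,0,0,0,0]]

```text
time: 23.58
tool_pos: [0.6731, -0.1669, 0.0575]
tool_rot: [0.345, -0.029, 0.938, 0.01]
contact_force: [2.7, 7.2, 2.4]
gripper_width: 0.157
grasp_force: 59.6
```

jog_arm:
  moves:
    - [[0,-0.15,0,0.13,0,0,0],[0,0,0,0,0,0,0]]

```text
time: 23.75
tool_pos: [0.6734, -0.1668, 0.0575]
tool_rot: [0.344, -0.029, 0.938, 0.011]
contact_force: [-24.0, 7.0, 19.6]
gripper_width: 0.154
grasp_force: 63.8
```

Home against the stop. Releasing and backing out.

jog_arm:
  moves:
    - [[5,0,0,0,0,0,0],[5,0,0,0,0,0,0],[5,0,0,0,0,0,0],[5,0,0,0,0,0,0],[5,0,0,-1,0,0,0],[5,0,0,-2,0,0,0],[5,0,0,-3,0,0,0],[5,0,0,-4,0,0,0],[5,0,0,-3,0,0,0],[5,0,0,0,0,0,0],[5,0,0,0,0,0,0]]

```text
time: 24.67
tool_pos: [0.5907, -0.1738, 0.1564]
tool_rot: [0.346, -0.028, 0.938, 0.007]
contact_force: [1.0, 0.4, 0.0]
gripper_width: 0.586
grasp_force: 0.0
```

```bash
python3 - <<'E'
from h import *
s=state();print(s["tool_pos"],s["contact_force"],s["gripper_width"])
f=grab_frame("side"); W=cloud(f);hsv=cv2.cvtColor(f["color"],cv2.COLOR_BGR2HSV)
cv2.imwrite("pics/end.png",f["color"])
ye=(hsv[...,0]>20)&(hsv[...,0]<35)&(hsv[...,1]>180)
fr=ye&(W[...,2]>.045)&(W[...,2]<.09)&(W[...,1]<-.07)&(W[...,1]>-.26)&(W[...,0]<.76)&(W[...,0]>.6)
P=W[fr];q=np.polyfit(P[:,1],P[:,0],1);g=abs(P[:,0]-np.polyval(q,P[:,1]))<.006;q=np.polyfit(P[g,1],P[g,0],1);print("front",q,np.polyval(q,-.17),g.sum())
for n in("grease_jar","tape_measure","turnbuckle"):
    for r in regions_of(n,f)[:2]: print(n,r["p"],np.round(np.nanmedian(W[r["pixels"]],0),3))
E
```

```text
[ 0.59065281 -0.17377504  0.15643567] [0.96327105 0.43917205 0.02227174] 0.5861733847248123
front [-0.0587098   0.68025381] 0.6902344800295789 781
grease_jar 0.59 [ 0.485 -0.39   0.082]
tape_measure 0.46 [ 0.692 -0.175  0.075]
turnbuckle 0.76 [0.42  0.238 0.016]
turnbuckle 0.58 [0.482 0.538 0.01 ]
```

View pics/end.png

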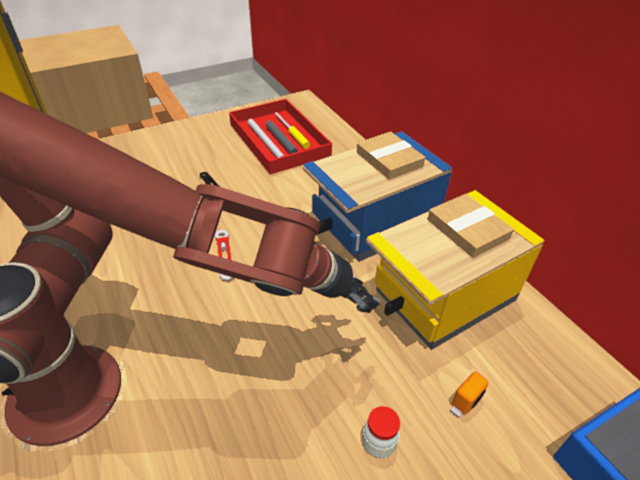

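The final picture has the yellow drawer shut, with its pull at (395,305) and the front 6 mm further in than at the start. The gripper is clear at (370,300), and the jar (381,432) and tape measure (470,393) are where they began.

```bash
python3 -c "
from plant import *
print(job_done())"
```

```text
the job is handed in; nothing more can be done
None
```

The job is handed in: the yellow drawer was pulled to its stop, the small red turnbuckle was set down flat in its front compartment, and the drawer was slid home. The jar, tape measure and blue drawer were left alone. The hand-in returned no verdict.

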